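Hang the slatwall bins and stock them from the chest

ROBOT

A 6-joint arm with a two-finger parallel gripper is mounted at the origin on the work surface. World frame = base frame: x ahead of the robot, y to its left, z up, the work surface at z = 0. Lengths are in mm, angles in rad, forces in N, time in s.
With the tool pointing down it reaches from about 425 to 1125 mm from the base axis. Payload 14.9 kg.
Tool frame: the origin (TCP) lies at the centre of the arm's flange, where the gripper is bolted on; the fingertips stand 191 mm ahead of it and the grasp point (between the pads) lies 172 mm ahead of it; z points along the fingers, y is the line along which they close (so a half turn about z gives the same grasp; the last joint's range is limited). The gripper opens to 91 mm and grips with 3 to 60 N. Pads are 32 mm wide; open, the fingers measure 118 mm over their backs; the gripper's body (76 mm by 178 mm) begins 60 mm behind the grasp point.
Start: joints at [-1.137, 0.379, 1.734, -0, 1.028, -0.033], TCP at [315.02, -625.126, 404.732] pointing down, gripper open.
Joint ranges: [-2.77, 2.77], [-0.74, 2.19], [0, 2.66], [-1.06, 4.2], [0.31, 2.87], [-3.08, 3.08]. Speed limits (rad/s): [1.89, 1.89, 2.39, 3.14, 3.14, 3.14].

INTERFACE

Orientations are given as a unit quaternion [w, x, y, z].
In Python, from cell import bot, effector, solver, monitor, optics, job gives the robot as it stands. The module is installed in compiled form; this text tells all that it offers. Calls block until the motion is done:
- bot.move_ptp(position, orientation): joint-space move of the TCP to a pose.
- bot.servo_line(position, vel=150, rot=None, stop_force=None): straight line of the TCP; rot=None keeps the orientation; vel is the mean speed in mm/s. With stop_force (N) it stops when the force on the tool has changed by that much, and returns True; else False.
- bot.move_j(angles): joint-space move.
- effector.grip(opening, grasp_force=None): finger opening in mm; grasp_force is the grip in N (None keeps the last); returns when the fingers have stopped.
- bot.dwell(seconds).
- solver.solve_ik(position, orientation): joint angles nearest the present ones, or None.
- monitor.state(): the state.
- optics.snapshot(name): name is "scene" or "side" or "wrist"; returns a dict with "img" (384x512x3 uint8, red, green, blue), "K" (3x3 intrinsics, pixels), "view" (4x4, takes a point from world to camera coordinates); the wrist camera has in their place "mount" (4x4, takes a point from camera to tool coordinates, whose origin is the TCP and whose axes are the flange's). Camera axes: x right, y up, looking along -z (the intrinsics and any distortion apply to the point x, -y, -z); pixel columns grow to the right and rows downward; lengths in mm; the calibration is good to about 2 mm. A picture is of the moment at which its call begins: read the wrist's pose just before it. There is no depth.
A pose or a line that the arm cannot do raises bot.PlanningError and nothing moves.
- job.job_done(): hands the job in; it is judged then, once.
The state is a dict: "t": time; "joints": joint angles; "qd": joint speeds; "joint_efforts": joint torques, N m; "tool_pos": TCP position; "ee_rot": TCP orientation; "contact_force": force on the tool from outside, world axes, zero at the start; "moment": the same for the moment, N m; "width": finger opening in mm; "gripper_force": force on a finger pad.
Only numpy, scipy, OpenCV 4.12 (cv2) and the standard library are available. Lean on these libraries where they do the work, as an engineer would, in place of code of your own. Each camera call takes 0.05 s, during which the arm holds its last target. There are 200 camera calls.

TASK

Hang each bin in the upper groove of the slatwall, under the tab of its own colour: tip it nose-up to get its tongue into the groove, then turn it down until it sits fully home against the board. Once both bins hang there and are let go, open the chest's lid until it rests on its stop and leave it so, and put every brush from the chest into the hung bin of its colour. Do not disturb the other things on the counter.

Things in the scene. Friction and masses are not known exactly. Their poses are not given: they have to be found in the camera images.
- easel: Fixed foot of the slatwall easel, 360 mm wide (y). Origin: table level, below the board's lower front edge; x points away from the robot (give or take its yaw), y left, z up. Inside each groove of the board, behind the 4 mm thick lip, is a cavity (x = 4 to 21 mm in the groove frame, from 20 mm below to 30 mm above the middle of the mouth).
- groove: White slatwall board, 360 mm wide, facing -x, leaning back 0.09 rad, with two level grooves over its whole width (mouths 20 mm high, aluminium edges). Origin: middle of the UPPER groove's mouth on the front face, 216 mm above the table. x square into the board, y left along it, z up the face, which spans z = -205 to +80 mm; the lower groove is 100 mm lower.
- tab_blue: Blue marker tab (70 mm wide, 30 high, 8 thick) fixed on the board's top edge: the blue bin hangs straight below it. Origin: middle of its underside; y runs to the left along the board. The two tabs are 170 mm apart.
- tab_yellow: Yellow marker tab, likewise, for the yellow bin.
- lid_hinge (a point): Middle of the lid's hinge line, at the chest's far top edge; turns with the lid (lid shut: x away from the robot, y along the hinge line, z up). The opening motion is a turn about +y that lifts the near edge.
- lid_handle (a point): Grip point on the lid's handle: a black upright fin 50 mm long (x), 14 mm thick (y), standing 42 mm up from the lid's top. With the lid shut the point lies 185 mm nearer the robot than the hinge and 34 mm above it (26 mm above the lid's top, 16 mm below the fin's top). Axes as the lid's.
- lid (a joint): Lid angle in rad: 0 shut, grows as it opens, 1.9 on its stop (leaning back beyond upright). 0.3 kg lid, 220 x 270 x 8 mm, hinge with some friction: left alone it falls shut below about 0.75 rad, stays put above that, and must be pushed all the way to the stop.
- chest: Grey chest, fixed, 220 (x) x 270 (y) x 80 mm high, walls and floor 6 mm. Origin: centre of its underside; the hinge is on the +x side. A soft kerb 20 mm wide and 20 mm high runs round the inside, leaving a 168 x 218 mm floor on which the brushes stand.
- bin_blue: Blue slatwall bin, loose, about 0.2 kg, open-topped, 92 (x) x 108 (y) mm outside, walls and floor 4 mm, front and side walls 40 mm high, back plate (outer face at x = +46) 75 mm high. Origin: centre of its underside; z up, fin handle at the front (-x), steel hook 70 mm wide on the back: a neck (z 70 to 75) runs 10.5 mm back and turns up into a tongue (x 52.5 to 56.5, up to z 96).
- tongue_blue (a point): Middle of the top edge of the blue bin's tongue (bin frame 54.5, 0, 96 mm); bin axes. Level, the hook is too tall for the mouth: with the bin nose-up about 40 degrees to the board the tongue goes in and up behind the lip; turn down till the back lies on the board and the neck sits on the mouth's lower edge, tongue top 16 mm above the groove's middle.
- grip_blue (a point): Grip point on the blue bin's handle, a black upright fin on the front: 14 mm thick (y), from x = -46 to -92 mm, z = 14 to 50 mm. The point lies at (-74, 0, 36) mm in the bin frame; axes as the bin's.
- bin_yellow: Yellow slatwall bin, loose, about 0.2 kg, open-topped, 92 (x) x 108 (y) mm outside, walls and floor 4 mm, front and side walls 40 mm high, back plate (outer face at x = +46) 75 mm high. Origin: centre of its underside; z up, fin handle at the front (-x), steel hook 70 mm wide on the back: a neck (z 70 to 75) runs 10.5 mm back and turns up into a tongue (x 52.5 to 56.5, up to z 96).
- tongue_yellow (a point): Middle of the top edge of the yellow bin's tongue (bin frame 54.5, 0, 96 mm); bin axes. Level, the hook is too tall for the mouth: with the bin nose-up about 40 degrees to the board the tongue goes in and up behind the lip; turn down till the back lies on the board and the neck sits on the mouth's lower edge, tongue top 16 mm above the groove's middle.
- grip_yellow (a point): Grip point on the yellow bin's handle, a black upright fin on the front: 14 mm thick (y), from x = -46 to -92 mm, z = 14 to 50 mm. The point lies at (-74, 0, 36) mm in the bin frame; axes as the bin's.
- brush_blue1: Blue hand brush, loose, 70 g, 70 (x) x 40 (y) x 48 mm; bristle block and back up to z = 26 mm, above it a grip ridge 60 mm long (x), 14 mm thick (y), from z = 26 to 48 mm. Origin: centre of its underside, z up, x lengthwise. May be absent. It starts in the chest.
- brush_blue2: Blue hand brush, loose, 70 g, 70 (x) x 40 (y) x 48 mm; bristle block and back up to z = 26 mm, above it a grip ridge 60 mm long (x), 14 mm thick (y), from z = 26 to 48 mm. Origin: centre of its underside, z up, x lengthwise. May be absent. It starts in the chest.
- brush_yellow1: Yellow hand brush, loose, 70 g, 70 (x) x 40 (y) x 48 mm; bristle block and back up to z = 26 mm, above it a grip ridge 60 mm long (x), 14 mm thick (y), from z = 26 to 48 mm. Origin: centre of its underside, z up, x lengthwise. May be absent. It starts in the chest.
- brush_yellow2: Yellow hand brush, loose, 70 g, 70 (x) x 40 (y) x 48 mm; bristle block and back up to z = 26 mm, above it a grip ridge 60 mm long (x), 14 mm thick (y), from z = 26 to 48 mm. Origin: centre of its underside, z up, x lengthwise. May be absent. It starts in the chest.
- jar: Glass jar with steel cap, 72 mm wide, 110 high. Bystander, loose: leave it alone. Origin at its underside.
- bowls: Stack of two plastic bowls, 130 mm wide, 65 high. Bystander, loose: leave it alone. Origin at its underside.
- scoop: Aluminium scoop, 170 mm long, 33 high; origin at the back of its pan. Bystander, loose: leave it alone. Origin at its underside.
- clamp: Small steel clamp gripping a 160 mm wooden dowel, 50 mm high. Bystander, loose: leave it alone. Origin at its underside.
- bucket: Blue lidded bucket, 190 mm wide, 168 high. Bystander, loose: leave it alone. Origin at its underside.
- can: Tin can, 68 mm wide, 90 high. Bystander, loose: leave it alone. Origin at its underside.
Mind the look-alikes: they are no part of the job. Leave any brown look-alike of the bin_blue alone.

How it is judged:
By the outcome, as a careful person would: the job done as asked, in the order asked, and still so for the second after the job is handed in, with the robot touching nothing.
Of brush_blue1, brush_blue2, brush_yellow1, brush_yellow2 only 2 to 4 are there at a start; the rules pass over those that are not, and their reading is None.
At some moment in a run one of brush_blue1, brush_blue2, brush_yellow1, brush_yellow2 may be knocked a few centimetres aside while the robot is not near it.
It also fails if it takes over 210 s, if anything falls off the work surface, if the arm or the gripper's body presses on something with over 40 N, if the wrist force passes 120 N, or if a joint passes its speed limit or range.

## Working session

There is one attempt and no reset: what is moved stays moved. The work goes in short steps, each a Python script; the robot and the scene stay as the last script left them, time stands still between calls to the robot, and variables do not carry over. Pictures are saved under pics/ and viewed, at most 14 in all, crops included, and the job is handed in when it is done.

```bash
mkdir -p pics
python3 - <<'E'
from cell import *
import cv2,numpy as np
np.set_printoptions(precision=4,suppress=True)
for n in ["scene","side","wrist"]:
    s=monitor.state(); d=optics.snapshot(n)
    cv2.imwrite(f"pics/{n}0.png",d["img"][:,:,::-1])
    print(n,{k:v for k,v in d.items() if k!="img"})
print(monitor.state())
# upscaled
for n in ["scene","side"]:
    cv2.imwrite(f"pics/{n}0b.png",cv2.resize(cv2.imread(f"pics/{n}0.png"),(800,600),interpolation=cv2.INTER_CUBIC))
E
```

```text
scene {'K': array([[498.7504,   0.    , 262.8904],
       [  0.    , 498.7504, 193.1268],
       [  0.    ,   0.    ,   1.    ]]), 'view': array([[    0.6286,     0.7776,    -0.018 ,  -265.3363],
       [   -0.5955,     0.496 ,     0.632 ,   161.7527],
       [    0.5004,    -0.3865,     0.7748, -2372.1924],
       [    0.    ,     0.    ,     0.    ,     1.    ]])}
side {'K': array([[451.4271,   0.    , 263.4592],
       [  0.    , 451.4271, 198.3287],
       [  0.    ,   0.    ,   1.    ]]), 'view': array([[   -0.9703,    -0.2408,     0.0213,   461.0519],
       [    0.168 ,    -0.6084,     0.7757,  -255.1052],
       [   -0.1738,     0.7562,     0.6308, -1429.6037],
       [    0.    ,     0.    ,     0.    ,     1.    ]])}
wrist {'K': array([[273.1295,   0.    , 256.67  ],
       [  0.    , 273.1295, 193.3243],
       [  0.    ,   0.    ,   1.    ]]), 'mount': array([[-0.0004,  0.9671,  0.2544, 71.229 ],
       [ 1.    ,  0.0007, -0.0007,  0.7439],
       [-0.0009,  0.2544, -0.9671, 20.0885],
       [ 0.    ,  0.    ,  0.    ,  1.    ]])}
{'t': 0.15, 'joints': array([-1.1373,  0.3793,  1.7346,  0.    ,  1.0285, -0.0333]), 'qd': array([-0.0004, -0.0013, -0.0013,  0.0002,  0.0003,  0.    ]), 'joint_efforts': array([ -0.0012, -76.4104, -43.4653,   0.065 ,   0.0409,  -0.0001]), 'tool_pos': array([ 314.9676, -624.9769,  404.2483]), 'ee_rot': array([-0.0004,  0.9729,  0.2313, -0.0001]), 'contact_force': array([-0.6751,  0.5195, -0.1949]), 'moment': array([0.041 , 0.0079, 0.0118]), 'gripper_force': 0.0, 'width': 91.20214345989086}
```

View pics/scene0b.png

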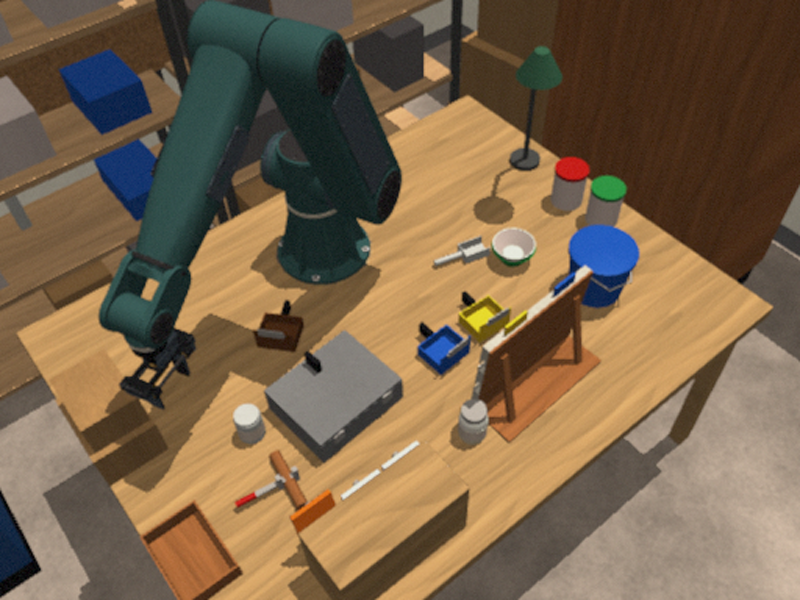

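View pics/side0b.png

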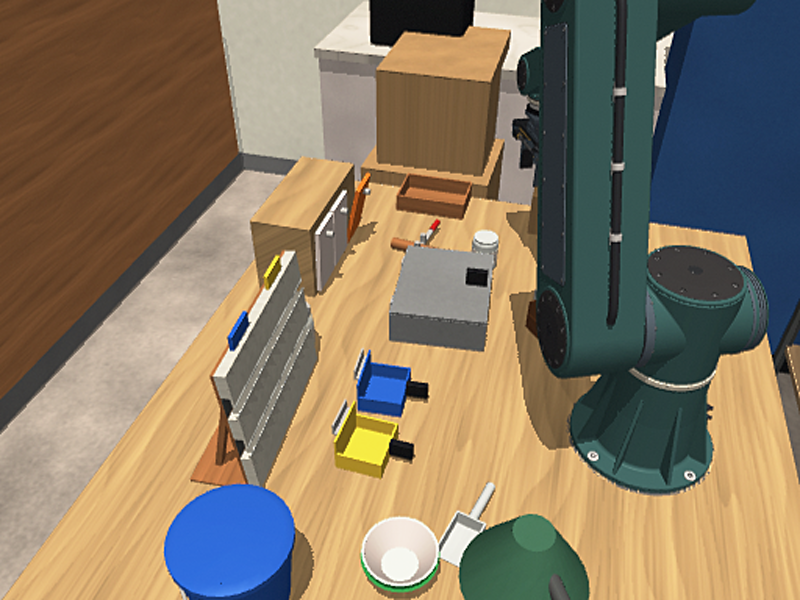

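Scene view (800x600): blue bin (442,350), yellow bin (485,320), brown look-alike (278,330) near the robot base, chest (335,395) with lid shut, board (530,340) with tab yellow (515,322) at its right and blue (565,285) at its left. The blue and yellow bins match by colour and the brown one must be left alone.

```bash
cat > h.py <<'E'
from cell import *
import cv2,numpy as np
from scipy.spatial.transform import Rotation as R
from scipy.optimize import least_squares
np.set_printoptions(precision=3,suppress=True)
q2R=lambda q:R.from_quat(np.roll(q,-1))
Rq=lambda r:np.roll(r.as_quat(),1)
def snap(n,name=None):
    s=monitor.state(); d=optics.snapshot(n)
    if n=="wrist":
        T=np.eye(4);T[:3,:3]=q2R(s["ee_rot"]).as_matrix();T[:3,3]=s["tool_pos"]
        C=T@d["mount"]
    else: C=np.linalg.inv(d["view"])
    if name:
        cv2.imwrite(f"pics/{name}.png",cv2.resize(d["img"][:,:,::-1],(800,600),interpolation=cv2.INTER_CUBIC))
        np.savez(f"pics/{name}.npz",K=d["K"],C=C,img=d["img"])
    return d["K"],C,d["img"]
def load(name): z=np.load(f"pics/{name}.npz"); return z["K"],z["C"]
S=0.64  # full-view 800x600 pixel -> raw
def ray(KC,p,scale=S):
    K,C=KC[:2]; u=(np.array(p,float)+.5)*scale-.5
    v=np.array([(u[0]-K[0,2])/K[0,0],-(u[1]-K[1,2])/K[1,1],-1]); return C[:3,3],C[:3,:3]@v
def onz(KC,p,z): o,v=ray(KC,p); return o+v*(z-o[2])/v[2]
def proj(KC,X):
    K,C=KC[:2]; c=(np.asarray(X)-C[:3,3])@C[:3,:3]
    return np.stack([K[0,2]-K[0,0]*c[...,0]/c[...,2],K[1,2]+K[1,1]*c[...,1]/c[...,2]],-1)
E
python3 - <<'E'
from h import *
for n in["scene","side"]:
    d=optics.snapshot(n); KC=(d["K"],np.linalg.inv(d["view"]))
    P={"scene":dict(blue=((442,350),10),yellow=((485,318),10),brown=((280,332),20),chest=((335,392),80),lidhandle=((313,362),110),tabY=((516,322),315),tabB=((565,285),315),can=((248,430),0),jar=((473,438),0),bowl=((513,255),0),bucket=((600,290),0)),
     "side":dict(blue=((385,395),10),yellow=((366,452),10),chest=((440,282),80),lidhandle=((478,270),110),tabY=((272,275),315),tabB=((238,332),315),can=((485,262),0),jar=((330,300),0))}[n]
    for k,(p,z) in P.items(): print(n,k,onz(KC,p,z))
E
```

```text
scene blue [522.906  26.717  10.   ]
scene yellow [515.897 190.49   10.   ]
scene brown [ 196.664 -282.086   20.   ]
scene chest [ 488.039 -296.33    80.   ]
scene lidhandle [ 396.674 -296.27   110.   ]
scene tabY [735.374  63.195 315.   ]
scene tabB [729.218 229.609 315.   ]
scene can [ 393.242 -509.056    0.   ]
scene jar [773.461 -84.362   0.   ]
scene bowl [386.475 422.925   0.   ]
scene bucket [646.526 520.149   0.   ]
side blue [525.773  33.118  10.   ]
side yellow [520.185 189.928  10.   ]
side chest [ 481.023 -295.144   80.   ]
side lidhandle [ 396.789 -326.374  110.   ]
side tabY [728.597  77.033 315.   ]
side tabB [720.573 241.021 315.   ]
side can [ 402.269 -520.746    0.   ]
side jar [ 747.974 -254.256    0.   ]
```

```bash
cat >> h.py <<'E'
def tool(yaw,a,flip=0):
    "tool z=(sin a,0,-cos a) turned by yaw; flip=0: tool x toward +X, 1: toward -X"
    r=R.from_euler('z',yaw)*R.from_euler('y',-a)*R.from_euler('x',np.pi)
    return r*R.from_euler('z',np.pi) if flip else r
def tcp(g,r,d=172): return np.asarray(g,float)-d*r.as_matrix()[:,2]
E
python3 - <<'E'
from h import *
for f in(0,1):
  for a in range(0,50,10):
    r=tool(0,np.radians(a),f); o=[]
    for y in(27,190): 
        o.append(solver.solve_ik(tcp([445,y,36],r),Rq(r)))
    for y in(70,230):
      for b in (45,5):
        rr=R.from_euler('y',np.radians(b))*r; o.append(solver.solve_ik(tcp([590,y,250 if b>9 else 170],rr),Rq(rr)))
    print(f,a,[None if v is None else v for v in o])
r=tool(0,0,0)
bot.move_ptp([560,120,500],Rq(r)); print(monitor.state()["joints"])
snap("wrist","w1")
E
```

```text
0 0 [array([ 0.008,  0.353,  2.286, -0.   ,  0.503,  1.579]), array([ 0.355,  0.394,  2.213, -0.   ,  0.534,  1.926]), array([0.061, 0.544, 1.601, 0.044, 1.781, 1.623]), array([0.076, 0.332, 1.937, 0.008, 0.96 , 1.642]), array([0.262, 0.589, 1.529, 0.189, 1.788, 1.8  ]), array([0.324, 0.386, 1.859, 0.033, 0.979, 1.875])]
0 10 [None, array([ 0.389,  0.36 ,  2.288, -0.2  ,  0.338,  2.144]), array([0.064, 0.464, 1.666, 0.036, 1.621, 1.625]), array([ 0.082,  0.269,  2.024, -0.01 ,  0.762,  1.66 ]), array([0.274, 0.512, 1.594, 0.156, 1.628, 1.806]), array([ 0.347,  0.328,  1.943, -0.042,  0.789,  1.946])]
0 20 [None, None, array([0.067, 0.384, 1.739, 0.028, 1.454, 1.628]), array([ 0.088,  0.217,  2.11 , -0.043,  0.554,  1.693]), array([0.288, 0.435, 1.666, 0.121, 1.462, 1.819]), array([ 0.372,  0.281,  2.025, -0.168,  0.597,  2.071])]
0 30 [None, None, array([0.071, 0.305, 1.818, 0.019, 1.28 , 1.634]), array([ 0.096,  0.181,  2.193, -0.123,  0.335,  1.774]), array([0.304, 0.36 , 1.743, 0.081, 1.29 , 1.843]), array([ 0.4  ,  0.251,  2.103, -0.42 ,  0.415,  2.325])]
0 40 [array([ 0.013,  0.
[... 923 characters left out ...]
13]), array([ 0.088,  0.217,  2.11 , -0.043,  0.554, -1.448]), array([ 0.288,  0.435,  1.666,  0.121,  1.462, -1.322]), array([ 0.372,  0.281,  2.025, -0.168,  0.597, -1.071])]
1 30 [None, None, array([ 0.071,  0.305,  1.818,  0.019,  1.28 , -1.508]), array([ 0.096,  0.181,  2.193, -0.123,  0.335, -1.367]), array([ 0.304,  0.36 ,  1.743,  0.081,  1.29 , -1.299]), array([ 0.4  ,  0.251,  2.103, -0.42 ,  0.415, -0.817])]
1 40 [array([0.013, 0.388, 2.559, 3.159, 0.503, 1.566]), array([0.521, 0.419, 2.46 , 3.898, 0.485, 1.289]), array([ 0.076,  0.23 ,  1.9  ,  0.007,  1.099, -1.498]), None, array([ 0.324,  0.289,  1.823,  0.031,  1.112, -1.262]), None]
[ 0.17   0.074  1.927 -0.     1.141  1.741]
```

View pics/w1.png

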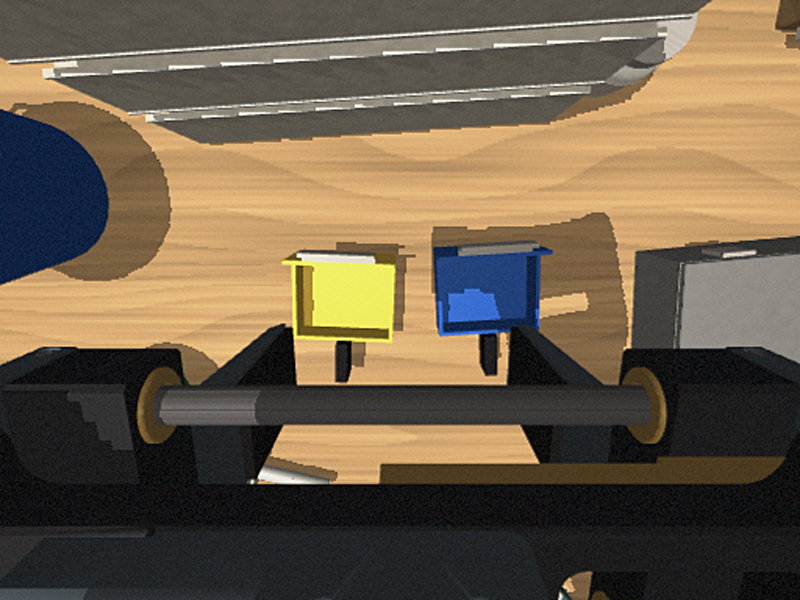

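The wrist view shows yellow bin (345,300) with its fin (343,360), blue bin (488,290) with its fin (488,355), and the board at the top. I'll take an enlarged crop of the bins and a tilted view of the board.

Run:
```python
from h import *
im=np.load("pics/w1.npz")["img"]
cv2.imwrite("pics/w1c.png",cv2.resize(im[150:250,178:363,::-1],None,fx=4.2,fy=4.2,interpolation=cv2.INTER_CUBIC))
for a,x,z in[(40,480,480),(30,480,480),(30,520,480),(20,520,500)]:
    r=tool(0,np.radians(a))
    try: bot.move_ptp([x,150,z],Rq(r)); print(a,x,z); break
    except bot.PlanningError as e: print(e)
snap("wrist","w2")
```

```text
40 480 480
```

View pics/w1c.png

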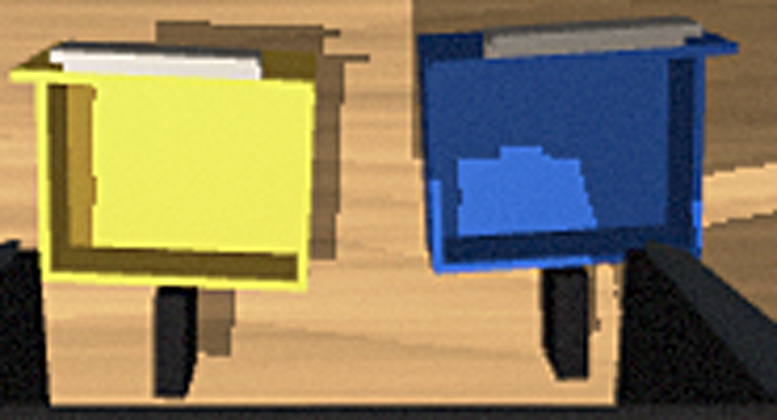

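View pics/w2.png

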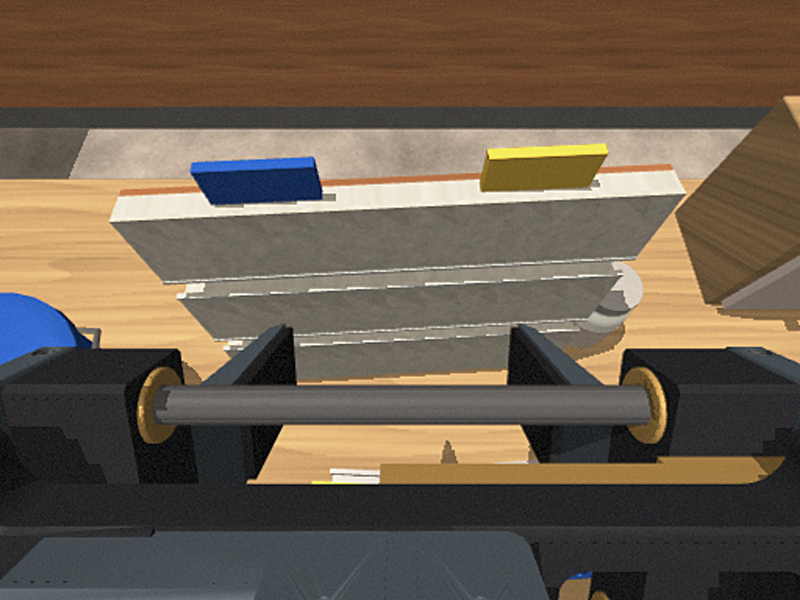

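```bash
cat > fit.py <<'E'
from h import *
def fitb(KC,mod,px,x0):
    mod=np.array(mod,float);px=np.array(px,float)
    f=lambda p:(proj(KC,R.from_euler('z',p[2]).apply(mod)+[p[0],p[1],0])-px).ravel()
    s=least_squares(f,x0,x_scale=[10,10,.1],loss='soft_l1'); return s.x,s.fun.reshape(-1,2)
E
python3 - <<'E'
from fit import *
w1=load("w1");w2=load("w2")
mod=[(-46,54,40),(-46,-54,40),(52.5,35,96),(52.5,-35,96),(42,54,75),(42,-54,75),(-92,7,50),(-92,-7,50)]
cr=lambda p:(np.array(p)+.5)/4.2-.5+[178,150]
y=cr([(50,285),(305,292),(50,68),(260,78),(11,78),(315,82),(155,398),(187,398)])
b=cr([(437,273),(698,260),(487,55),(702,40),(418,58),(738,50),(557,380),(588,378)])
for n,p,x0 in(("Y",y,[518,190,0]),("B",b,[525,30,0])):
    x,r=fitb(w1,mod,p,x0); print(n,x); print(r.T)
def bd(p,m):
    m=np.array(m,float); return (R.from_euler('z',p[2])*R.from_euler('y',.09)).apply(m)+[p[0],p[1],216]
raw=lambda p:(np.array(p)+.5)*S-.5
M=[(0,180,80),(0,-180,80),(0,180,10),(0,-180,10),(0,180,80)];P=raw([(110,221),(684,194),(163,283),(617,260),(110,221)])
T=raw([(210,204),(322,199),(480,191),(191,165),(314,157),(486,151),(607,145)])
def f(p):
    yb,xt=p[3],p[4]; yy=yb-170
    t=[(xt,yb+35,80),(xt,yb-35,80),(xt,yy+35,80),(xt+8,yb+35,110),(xt+8,yb-35,110),(xt+8,yy+35,110),(xt+8,yy-35,110)]
    return np.vstack([proj(w2,bd(p,M))-P,proj(w2,bd(p,t))-T]).ravel()
s=least_squares(f,[715,150,0,85,8],x_scale=[10,10,.1,10,5],loss='soft_l1');print(s.x);print(f(s.x).reshape(-1,2).T)
o=bd(s.x,[(0,180,-205),(0,-180,-205),(0,180,10),(0,-180,10),(0,180,-90)]);print((proj(w1,o)+.5)/S-.5)
for n in("scene","side"):
    d=optics.snapshot(n);KC=(d["K"],np.linalg.inv(d["view"]))
    print(n,(proj(KC,bd(s.x,[(0,180,80),(0,-180,80),(0,180,-205),(0,-180,-205)]))+.5)/S-.5)
E
```

```text
Y [519.162 180.171  -0.039]
[[-1.859  0.825  0.128 -0.352  0.185 -0.087 -0.063  0.501]
 [-0.828 -0.256 -1.184 -1.716  0.788  2.514  0.594  0.875]]
B [527.815  26.927   0.064]
[[-1.153  0.412  0.824 -0.552  2.857 -0.824 -0.522  0.32 ]
 [ 0.146 -0.694 -1.731 -1.387  3.409  0.636  0.409  0.39 ]]
[707.84  147.8     0.056  84.57    6.136]
[[-1.336  0.845  0.25  10.74  -1.336 -0.391  0.109  0.424  0.123  0.091
   0.428 -1.08 ]
 [-0.327  0.064 -0.119 -0.327 -0.327  2.844  2.778  3.307 -2.274 -0.49
  -1.33  -0.708]]
[[199.473 142.756]
 [549.421 121.377]
 [ 10.411  61.425]
 [688.198  17.985]
 [128.843 112.372]]
scene [[584.774 264.839]
 [481.837 345.583]
 [561.63  328.639]
 [468.915 404.765]]
side [[225.37  377.584]
 [296.143 251.811]
 [261.137 490.367]
 [317.706 358.885]]
```

```bash
cat > plan.py <<'E'
import numpy as np,heapq
def seg(a,b,n): t=np.linspace(0,1,n)[:,None]; return np.array(a)*(1-t)+np.array(b)*t
def poly(P,step=.7): return np.vstack([seg(a,b,int(np.hypot(*np.subtract(a,b))/step)+2) for a,b in zip(P[:-1],P[1:])])
obs=np.vstack([poly([(0,80),(0,10),(4,10),(4,30),(21,30),(21,-20),(4,-20),(4,-10),(0,-10),(0,-120)]),poly([(2,10),(2,80)]),poly([(2,-10),(2,-120)])])
rects=[(42,0,46,75),(42,70,56.5,75),(52.5,70,56.5,96)]
def clr(x,z,th):
    d=obs-[x,z];c,s=np.cos(th),np.sin(th); bx=d[:,0]*c-d[:,1]*s; bz=d[:,0]*s+d[:,1]*c
    m=1e9
    for x0,z0,x1,z1 in rects:
        qx=np.maximum(x0-bx,bx-x1);qz=np.maximum(z0-bz,bz-z1)
        m=min(m,(np.hypot(np.maximum(qx,0),np.maximum(qz,0))+np.minimum(np.maximum(qx,qz),0)).min())
    return m
# parametrise by tongue-top outer point tx,tz (bin 54.5,96)
def org(tx,tz,th): c,s=np.cos(th),np.sin(th); return tx-(54.5*c+96*s), tz-(-54.5*s+96*c)
TH=np.radians(np.arange(0,56,2.5)); X=np.arange(-14,17,1.)-.0; Z=np.arange(-16,27,1.)-.5
if __name__=="__main__":
    D=np.array([[[clr(*org(x,z,t),t) for z in Z] for x in X] for t in TH])
    g=(0,int(np.argmin(abs(X-8))),int(np.argmin(abs(Z-16.5)))); print("goal",X[g[1]],Z[g[2]],D[g])
    best={g:D[g]};par={g:None};h=[(-2.,0,g)];done=set()
    # widest path ignoring goal region: cost = sum exp(-clearance)
    cost={g:0};h=[(0,g)]
    while h:
        c,n=heapq.heappop(h)
        if n in done: continue
        done.add(n)
        if X[n[1]]<=-13: break
        for d in np.ndindex(3,3,3):
            m=tuple(np.add(n,d)-1)
            if min(m)<0 or m[0]>=len(TH) or m[1]>=len(X) or m[2]>=len(Z) or D[m]<.3: continue
            nc=c+np.exp(-2*D[m])+.003
            if nc<cost.get(m,1e9): cost[m]=nc;par[m]=n;heapq.heappush(h,(nc,m))
    P=[]
    while n: P.append((X[n[1]],Z[n[2]],np.degrees(TH[n[0]]),round(D[n],2)));n=par[n]
    print(len(P));print(*P,sep="\n")
E
python3 plan.py
```

```text
goal 8.0 16.5 0.5
47
(np.float64(-13.0), np.float64(1.5), np.float64(55.0), np.float64(15.42))
(np.float64(-12.0), np.float64(1.5), np.float64(55.0), np.float64(14.66))
(np.float64(-11.0), np.float64(1.5), np.float64(52.50000000000001), np.float64(13.9))
(np.float64(-10.0), np.float64(1.5), np.float64(50.0), np.float64(13.12))
(np.float64(-9.0), np.float64(1.5), np.float64(47.5), np.float64(12.38))
(np.float64(-8.0), np.float64(1.5), np.float64(45.0), np.float64(11.67))
(np.float64(-7.0), np.float64(1.5), np.float64(45.0), np.float64(10.96))
(np.float64(-6.0), np.float64(1.5), np.float64(45.0), np.float64(10.25))
(np.float64(-5.0), np.float64(1.5), np.float64(45.0), np.float64(9.56))
(np.float64(-4.0), np.float64(1.5), np.float64(45.0), np.float64(8.92))
(np.float64(-3.0), np.float64(1.5), np.float64(47.5), np.float64(8.26))
(np.float64(-2.0), np.float64(1.5), np.float64(47.5), np.float64(7.78))
(np.float64(-1.0), np.float64(1.5), np.float64(50.0), np.float64(7.33))
(np.float64(0.0), np.float64(1.5), np.float64(52.50000000000001), np.float64(7.02))
(np.float64(1.0), np.float64(1.5), 
[... 1709 characters left out ...]
2.5), np.float64(4.16))
(np.float64(14.0), np.float64(19.5), np.float64(20.0), np.float64(4.15))
(np.float64(14.0), np.float64(20.5), np.float64(17.5), np.float64(4.32))
(np.float64(13.0), np.float64(20.5), np.float64(14.999999999999998), np.float64(3.84))
(np.float64(12.0), np.float64(20.5), np.float64(12.5), np.float64(3.39))
(np.float64(11.0), np.float64(20.5), np.float64(10.0), np.float64(2.96))
(np.float64(10.0), np.float64(19.5), np.float64(7.499999999999999), np.float64(2.44))
(np.float64(9.0), np.float64(18.5), np.float64(5.0), np.float64(2.02))
(np.float64(8.0), np.float64(17.5), np.float64(2.5), np.float64(1.65))
(np.float64(8.0), np.float64(16.5), np.float64(0.0), np.float64(0.5))
```

```bash
cat >> h.py <<'E'
BO=np.array([707.84,147.8,216.]);BY=.056
RB=R.from_euler('z',BY)*R.from_euler('y',.09)
def bin_tcp(tx,tz,th,y,dx=0.,e=0.):
    "TCP pose for bin with tongue at groove (tx,y,tz), nose-up th deg rel. to board; dx board shift, e grip shift"
    Rb=RB*R.from_euler('y',np.radians(th))
    p=BO+RB.apply([tx+dx,y,tz])+Rb.apply(np.array([-74+e,0,208])-[54.5,0,96])
    return p,Rq(Rb*tool(0,0,1))
def st(): s=monitor.state(); return f"t={s['t']:.1f} w={s['width']:.1f} f={s['contact_force']} gf={s['gripper_force']:.1f}"
def grasp_bin(x,y,yaw):
    r=tool(yaw,0,1); g=R.from_euler('z',yaw).apply([-74,0,36])+[x,y,0]
    bot.move_ptp(tcp(g+[0,0,110],r),Rq(r)); effector.grip(45)
    bot.servo_line(tcp(g,r),vel=120); effector.grip(0,50); print("grasped",st())
    bot.servo_line(tcp(g+[0,0,150],r),vel=200); print(st())
def touch(y):
    bot.move_ptp(*bin_tcp(-60,60,0,y)); p,q=bin_tcp(-25,60,0,y); bot.servo_line(p,vel=150)
    p,q=bin_tcp(12,60,0,y); hit=bot.servo_line(p,vel=15,stop_force=4)
    s=monitor.state(); loc=RB.inv().apply(s["tool_pos"]-bin_tcp(0,60,0,y)[0])
    print("touch",hit,"tongue at",loc,"expected -2",st())
    p,q=bin_tcp(loc[0]-30,60,0,y); bot.servo_line(p,vel=100); return loc[0]+2
E
python3 - <<'E'
from h import *
grasp_bin(519.162,180.171,-.039)
print("dx",touch(-85.4)); snap("side","s1"); print(st())
E
```

```text
grasped t=9.3 w=13.4 f=[-1.599  0.168  6.237] gf=50.0
t=10.2 w=13.8 f=[ 0.622 -0.622 -2.137] gf=50.0
touch True tongue at [-1.656 -0.023 -0.773] expected -2 t=12.8 w=13.9 f=[ 0.025 -0.62  -1.525] gf=50.0
dx 0.3439294980237262
t=13.3 w=14.2 f=[-0.22   0.264 -2.008] gf=50.0
```

View pics/s1.png

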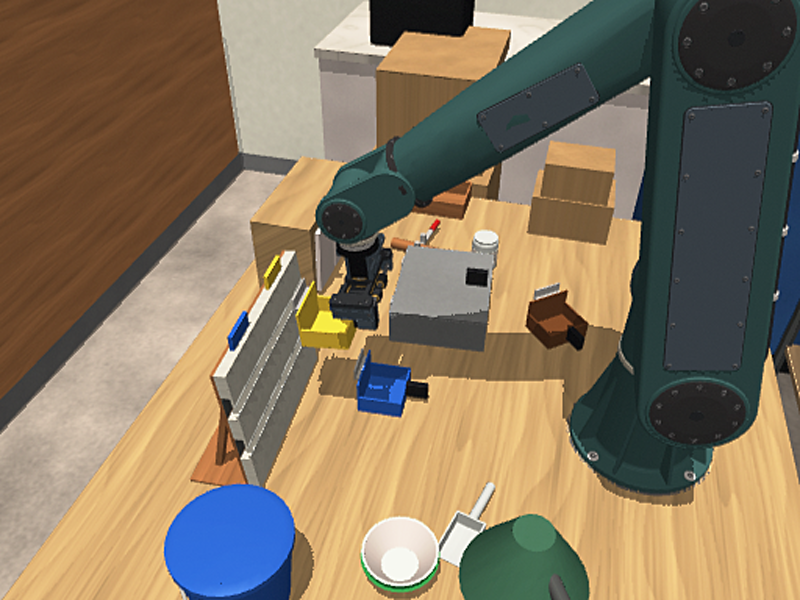

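The side view shows the yellow bin held at about (325,325), level in front of the board, and the touch gives a 0.3 mm offset. Inserting now.

```bash
cat >> h.py <<'E'
WP=np.array([(-25,1.5,45),(-3,1.5,47),(4,2.5,50),(7,4.5,50),(14,11.5,47.5),(16,16,36),(15,18.5,25),(14,20.5,17.5),(10.5,20,9),(8,17.5,2.5),(8.3,16.5,0)])
def insert(y,dx):
    bot.move_ptp(*bin_tcp(-45,15,20,y,dx)); bot.move_ptp(*bin_tcp(*WP[0],y,dx))
    for a,b in zip(WP[:-1],WP[1:]):
        n=max(1,int(np.ceil(abs(b[2]-a[2])/4.5)))
        for k in range(1,n+1):
            w=a+(b-a)*k/n; p,q=bin_tcp(*w,y,dx)
            if bot.servo_line(p,vel=40,rot=q,stop_force=12): print("STOP at",w,st()); return False
    print("in",st()); return True
def seat(y,dx):
    p,q=bin_tcp(8.3,13.5,0,y,dx); print("down",bot.servo_line(p,vel=15,rot=q,stop_force=8),RB.inv().apply(monitor.state()["tool_pos"]-bin_tcp(0,0,0,y,dx)[0]),st())
E
python3 - <<'E'
from h import *
if insert(-85.4,.35): seat(-85.4,.35)
snap("side","s2"); 
im=np.load("pics/s2.npz")["img"]
cv2.imwrite("pics/s2c.png",cv2.resize(im[130:330,110:310,::-1],(600,600),interpolation=cv2.INTER_CUBIC))
E
```

```text
in t=21.8 w=13.8 f=[-0.055  0.092 -2.359] gf=50.0
down True [ 8.443  0.014 15.363] t=22.0 w=13.8 f=[-1.211  0.021  3.684] gf=50.0
```

View pics/s2c.png

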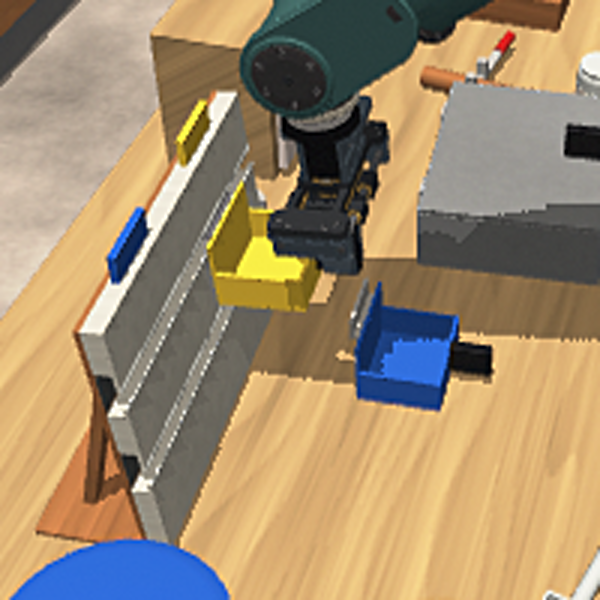

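The yellow bin sits flat on the board below the yellow tab. Release it, then do blue. I'll slide blue left at a low height before lifting, to stay clear of yellow's fin.

Run:
```python
from h import *
def release(y,dx):
    effector.grip(45); p,q=bin_tcp(8.3,15.5,0,y,dx); v=q2R(q).as_matrix()[:,2]; bot.servo_line(p-110*v,vel=200)
release(-85.4,.35); print(st())
x,y,yaw=527.8,26.9,.064
r=tool(yaw,0,1); g=R.from_euler('z',yaw).apply([-74,0,36])+[x,y,0]
bot.move_ptp(tcp(g+[-15,0,160],r),Rq(r)); bot.servo_line(tcp(g+[0,0,60],r),vel=200)
bot.servo_line(tcp(g,r),vel=100); effector.grip(0,50); print("grasped",st())
bot.servo_line(tcp(g+[0,0,15],r),vel=100); bot.servo_line(tcp(g+[-8,165,15],r),vel=200); bot.servo_line(tcp(g+[-8,165,200],r),vel=250)
dx=touch(84.6); print(dx)
if abs(dx)<3.5 and insert(84.6,dx): seat(84.6,dx)
snap("side","s3")
im=np.load("pics/s3.npz")["img"]
cv2.imwrite("pics/s3c.png",cv2.resize(im[130:330,110:310,::-1],(600,600),interpolation=cv2.INTER_CUBIC)); print(st())
```

```text
t=23.4 w=45.4 f=[ 0.244  0.778 -0.309] gf=0.0
grasped t=26.2 w=14.0 f=[-1.993  0.776  6.127] gf=50.0
touch True tongue at [-2.096 -0.114 -0.846] expected -2 t=30.6 w=13.8 f=[-0.143  0.625 -1.969] gf=50.0
-0.09588364468886335
in t=39.6 w=13.3 f=[ 0.837 -0.928 -1.67 ] gf=50.0
down True [ 8.449  0.069 15.38 ] t=39.9 w=13.7 f=[-2.392  1.001  3.607] gf=50.0
t=39.9 w=13.9 f=[-0.565  0.46   3.803] gf=50.0
```

View pics/s3c.png

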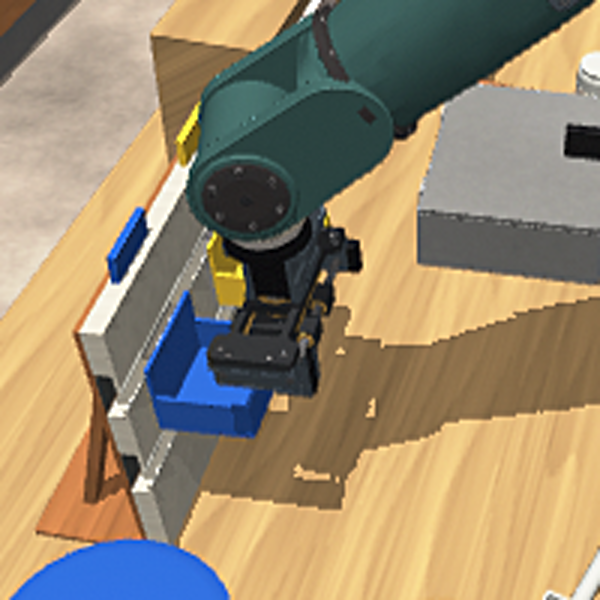

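Run:
```python
from h import *
effector.grip(45); p,q=bin_tcp(8.3,15.5,0,84.6,0); v=q2R(q).as_matrix()[:,2]; bot.servo_line(p-130*v,vel=200)
r=tool(0,0,0)
try: bot.move_ptp([450,-297,500],Rq(r))
except bot.PlanningError as e: print(e); bot.move_ptp([480,-297,480],Rq(r))
snap("wrist","w3"); print(st(),monitor.state()["tool_pos"])
```

```text
t=43.4 w=45.1 f=[1.505 0.548 0.068] gf=0.0 [ 450.351 -296.617  499.859]
```

View pics/w3.png

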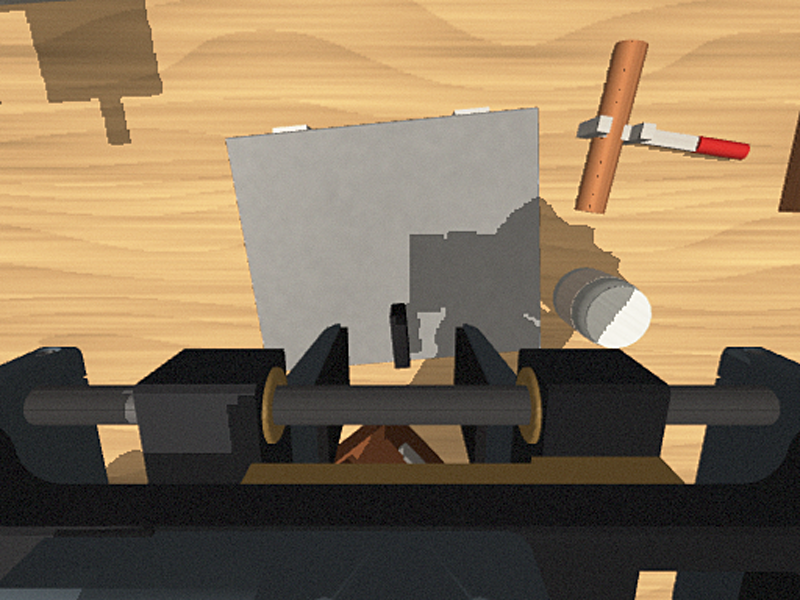

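Wrist view: lid far corners (226,138) and (539,107), handle fin top from (398,303) to (402,367). The clamp (610,130) and tin can (600,305) are to the right of the chest.

Run:
```python
from fit import *
w3=load("w3")
raw=lambda p:(np.array(p)+.5)*S-.5
x,r=fitb(w3,[(110,135,88),(110,-135,88),(-100,7,130),(-100,-7,130),(-50,7,130),(-50,-7,130)],raw([(226,138),(539,107),(396,368),(410,366),(391,304),(405,303)]),[485,-297,0])
print(x);print(r.T)
for a in(0,):
  yaw=x[2]
  H=np.array([x[0],x[1],80])+R.from_euler('z',yaw).apply([110,0,0])
  for th in np.arange(0,1.25,.2):
    for f in (0,1):
      b=min(th,.8);c,s=np.cos(th),np.sin(th)
      g=H+R.from_euler('z',yaw).apply([-185*c+34*s,0,185*s+34*c]); rt=tool(yaw,-b,f)
      print(f,round(th,1),solver.solve_ik(tcp(g,rt),Rq(rt)))
```

```text
[ 470.441 -290.212    0.092]
[[-0.802  0.432 -0.402  0.751 -0.75   0.752]
 [-1.886 -1.877 -0.142  0.277  6.147  5.866]]
0 0.0 [-0.691  0.25   2.19  -0.     0.702  0.787]
1 0.0 [-0.691  0.25   2.19  -0.     0.702 -2.354]
0 0.2 [-0.612  0.26   2.094 -0.159  0.947  0.97 ]
1 0.2 [-0.612  0.26   2.094 -0.159  0.947 -2.172]
0 0.4 [-0.541  0.307  1.984 -0.251  1.19   1.071]
1 0.4 [-0.541  0.307  1.984 -0.251  1.19  -2.07 ]
0 0.6 [-0.48   0.382  1.866 -0.314  1.424  1.13 ]
1 0.6 [-0.48   0.382  1.866 -0.314  1.424 -2.012]
0 0.8 [-0.428  0.475  1.743 -0.366  1.647  1.162]
1 0.8 [-0.428  0.475  1.743 -0.366  1.647 -1.98 ]
0 1.0 [-0.406  0.497  1.672 -0.353  1.7    1.161]
1 1.0 [-0.406  0.497  1.672 -0.353  1.7   -1.98 ]
0 1.2 [-0.384  0.532  1.594 -0.34   1.746  1.165]
1 1.2 [-0.384  0.532  1.594 -0.34   1.746 -1.977]
```

```bash
cat > lid.py <<'E'
from fit import *
raw=lambda p:(np.array(p)+.5)*S-.5
def chest():
    return fitb(load("w3"),[(110,135,88),(110,-135,88),(-100,7,130),(-100,-7,130),(-50,7,88),(-50,-7,88)],raw([(226,138),(539,107),(396,368),(410,366),(391,304),(405,303)]),[485,-297,0])
CH,res=chest(); yaw=CH[2]; Rc=R.from_euler('z',yaw); H=np.array([CH[0],CH[1],80])+Rc.apply([110,0,0])
def pose(th,bm=.8):
    b=min(th,bm);c,s=np.cos(th),np.sin(th); rt=tool(yaw,-b,0)
    return tcp(H+Rc.apply([-185*c+34*s,0,185*s+34*c]),rt),Rq(rt)
E
python3 - <<'E'
from lid import *
print(CH);print(res.T)
p,q=pose(0)
bot.move_ptp(p+[0,0,110],q); print(bot.servo_line(p,vel=120,stop_force=10)); effector.grip(0,12); print(st())
for th in np.arange(.1,1.15,.1):
    p,q=pose(th)
    if bot.servo_line(p,vel=120,rot=q,stop_force=25): print("STOP",th); break
print(th,st()); snap("side","s4")
E
```

```text
[ 468.421 -290.12     0.092]
[[-0.686  0.274 -0.498  0.641 -0.098  0.342]
 [-0.338 -0.173  1.216  1.641 -0.468 -0.656]]
False
t=45.6 w=13.7 f=[ 3.35  16.504 10.867] gf=12.0
1.1 t=49.6 w=14.0 f=[ 0.243 14.234  2.697] gf=12.0
```

View pics/s4.png

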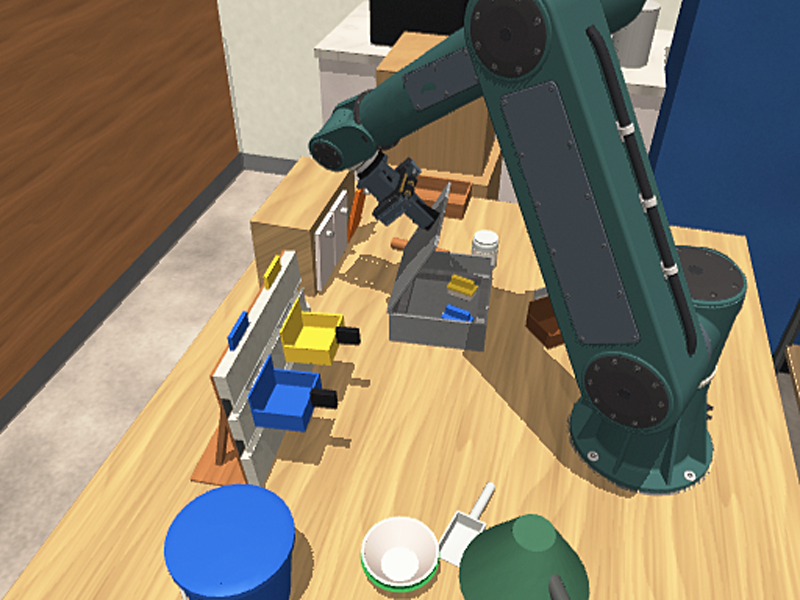

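Both bins hang flush under their own tabs, the lid is at about 1.1 rad, and brushes show in the chest. The handle geometry lets me carry the lid on to its stop in the same grip.

Run:
```python
from lid import *
ok=[solver.solve_ik(*pose(t)) is not None for t in(1.3,1.5,1.7,1.9,1.98)]; print(ok)
if all(ok):
    for th in np.arange(1.2,1.85,.1):
        p,q=pose(th)
        if bot.servo_line(p,vel=120,rot=q,stop_force=25): print("STOP",th,st()); break
    for th in np.arange(1.83,1.98,.025):
        p,q=pose(th)
        if bot.servo_line(p,vel=30,rot=q,stop_force=7): break
    print("end",th,st())
    effector.grip(60); p=monitor.state()["tool_pos"]; v=q2R(monitor.state()["ee_rot"]).as_matrix()[:,2]
    bot.servo_line(p-130*v,vel=250); print(st())
    r=tool(yaw,0,0); bot.move_ptp([CH[0]-40,CH[1],520],Rq(r)); snap("wrist","w4"); print(st())
```

```text
[True, True, True, True, True]
end 1.9549999999999996 t=53.6 w=13.9 f=[1.835 1.078 4.216] gf=12.0
t=55.1 w=59.9 f=[-0.64   0.379 -0.931] gf=0.0
t=56.4 w=60.3 f=[ 0.182  0.398 -1.023] gf=0.0
```

View pics/w4.png

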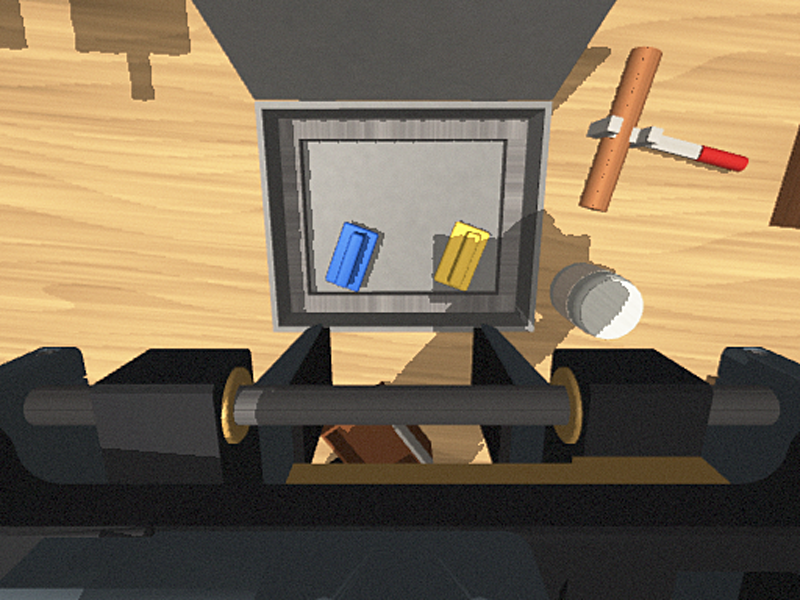

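Only two brushes are present: blue (352,257) and yellow (462,255). I'll crop this view for grasp precision and take a side view to check the lid angle.

Run:
```python
from lid import *
im=np.load("pics/w4.npz")["img"]; A=cv2.resize(im[130:195,200:325,::-1],None,fx=6.4,fy=6.4,interpolation=cv2.INTER_CUBIC)[:, :800]
snap("side","s5"); s=np.load("pics/s5.npz"); KC=(s["K"],s["C"])
for th in (1.7,1.8,1.9,2.0):
    c,n=np.cos(th),np.sin(th)
    print(th,((proj(KC,[H+Rc.apply([-220*c+z*n,y,220*n+z*c]) for y in(-135,135) for z in(0,8)])-[210,60])*4).round(0).tolist())
B=cv2.resize(s["img"][60:240,210:350,::-1],None,fx=4,fy=4,interpolation=cv2.INTER_CUBIC)[:180*4]
cv2.imwrite("pics/c5.png",A); cv2.imwrite("pics/c6.png",B[:600])
```

```text
1.7 [[177.0, 194.0], [169.0, 194.0], [121.0, 351.0], [112.0, 351.0]]
1.8 [[154.0, 195.0], [146.0, 196.0], [95.0, 352.0], [86.0, 353.0]]
1.9 [[132.0, 199.0], [124.0, 201.0], [70.0, 356.0], [61.0, 358.0]]
2.0 [[110.0, 205.0], [102.0, 208.0], [45.0, 362.0], [37.0, 364.0]]
```

View pics/c5.png

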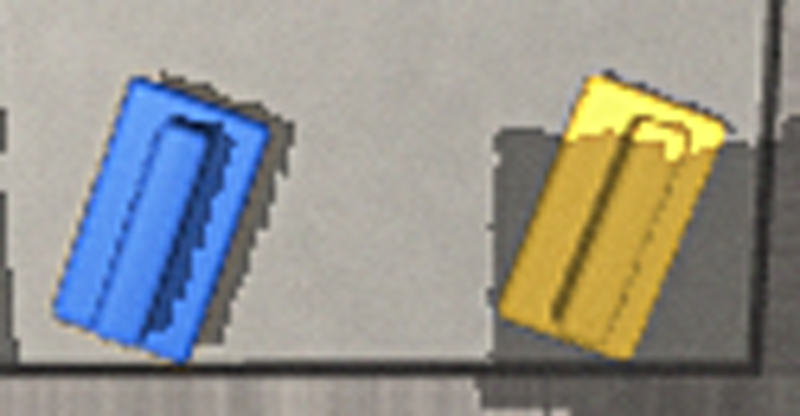

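View pics/c6.png

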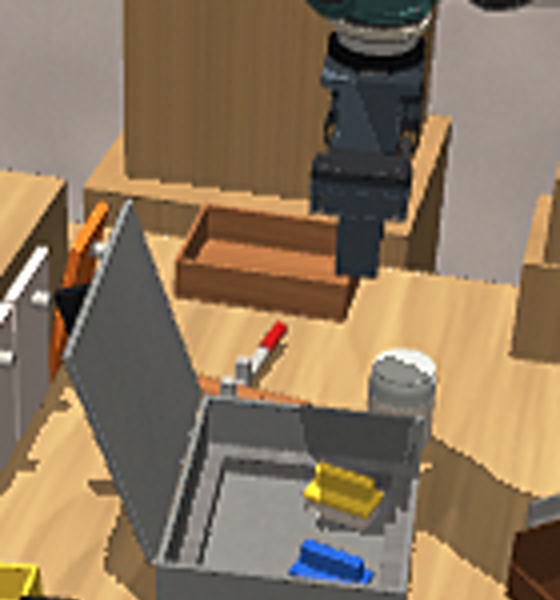

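The lid corners match the 1.9 rad prediction, so the lid is on its stop. Next I fit the brush poses and move the blue brush.

```bash
cat > brush.py <<'E'
from lid import *
BM=[(35,20,32),(35,-20,32),(-35,-20,32),(-35,20,32)]
def view(): 
    bot.move_ptp([CH[0]-40,CH[1],520],Rq(tool(yaw,0,0)))
def pick(x,y,w):
    r=tool(w,0,1); g=np.array([x,y,53.])
    if solver.solve_ik(tcp(g,r),Rq(r)) is None: r=tool(w,0,0); print("flip0")
    bot.move_ptp(tcp(g+[0,0,120],r),Rq(r)); effector.grip(40)
    print(bot.servo_line(tcp(g,r),vel=120,stop_force=12)); effector.grip(0,25); print("pick",st())
    bot.servo_line(tcp(g+[0,0,230],r),vel=250); print(st())
def place(yb):
    b=BO+RB.apply([-46,yb,-80])+RB.apply([-3,0,11]); g=b+[0,0,47]; r=tool(BY,0,1)
    bot.move_ptp(tcp(g+[-20,0,170],r),Rq(r)); bot.servo_line(tcp(g+[0,0,80],r),vel=200)
    print("hit",bot.servo_line(tcp(g,r),vel=70,stop_force=8),st()); effector.grip(30)
    bot.servo_line(tcp(g+[0,0,80],r),vel=200); bot.servo_line(tcp(g+[-20,0,170],r),vel=250); print(st())
E
python3 - <<'E'
from brush import *
cr=lambda p:(np.array(p)+.5)/6.4-.5+[200,130]
w4=load("w4"); F={}
for n,p,x0 in(("B",[(133,78),(268,125),(187,360),(55,318)],[420,-250,-.3]),("Y",[(592,76),(725,130),(632,358),(502,318)],[420,-330,-.3])):
    x,r=fitb(w4,BM,cr(p),x0); print(n,x,abs(r).max()); F[n]=x
np.savez("F.npz",**F)
pick(*F["B"]); snap("side","s6")
place(84.6)
view(); snap("wrist","w5"); print(st())
im=np.load("pics/w5.npz")["img"].astype(int); o=np.load("pics/w4.npz")["img"].astype(int)
for i in(o,im):
    m=((i[...,0]-i[...,2]>90)&(i[...,1]-i[...,2]>60)); m[:130]=0;m[200:]=0;m[:,:190]=0;m[:,350:]=0; print(m.sum(),np.argwhere(m).mean(0))
E
```

```text
B [ 424.147 -236.567   -0.253] 0.9767721180659521
Y [ 435.053 -357.814   -0.249] 1.378354974695526
False
pick t=61.0 w=13.9 f=[-0.184 -0.258 -0.615] gf=25.0
t=62.0 w=14.0 f=[-0.059  0.243 -0.277] gf=25.0
hit False t=65.8 w=13.9 f=[-0.141 -0.117 -1.095] gf=25.0
t=67.4 w=30.2 f=[-0.395  0.416 -0.082] gf=0.0
t=69.4 w=29.8 f=[ 0.075  0.458 -0.323] gf=0.0
864 [163.109 295.617]
855 [163.236 295.882]
```

View pics/w5.png

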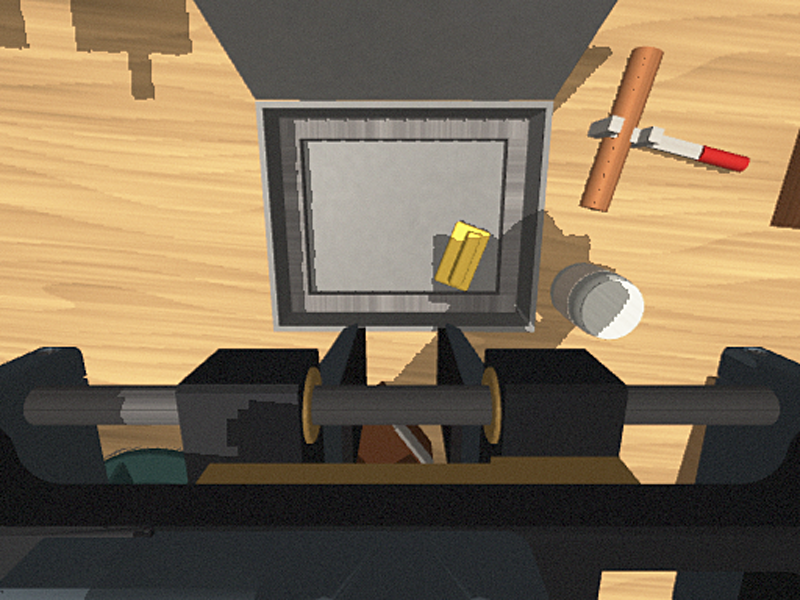

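The blue brush is gone from the chest and the yellow one (462,255) has not moved. I've used all 14 picture views, so the final check will be numeric.

Run:
```python
from brush import *
F=np.load("F.npz"); pick(*F["Y"]); place(-85.4)
view()
K,C,im=snap("wrist","w6"); i=im.astype(int)
m=((i[...,0]-i[...,2]>90)&(i[...,1]-i[...,2]>60)); m[:130]=0;m[200:]=0;m[:,:190]=0;m[:,350:]=0; print("yellow left in chest",m.sum())
snap("side","s7"); s=np.load("pics/s7.npz"); KC=(s["K"],s["C"]); a=s["img"]; b=np.load("pics/s5.npz")["img"]
d=np.abs(a.astype(int)-b.astype(int)).max(2)>40
for n,yb in(("blue",84.6),("yellow",-85.4)):
    u=lambda P:proj(KC,BO+RB.apply(np.array([-46,yb,-80])+np.array(P,float)))
    # changed pixels inside the bin, and around it
    hull=cv2.convexHull(u([(x,y,z) for x in(-42,42) for y in(-50,50) for z in(4,40)]).astype(np.float32))
    k=np.zeros(d.shape,np.uint8); cv2.fillConvexPoly(k,hull.astype(int),1)
    q=np.argwhere(d&(k>0)); print(n,"changed in bin",len(q),q.mean(0)[::-1] if len(q) else "","expected brush centre",u([(-3,0,30)]))
    print("  plate/corners now vs before diff on back plate", d[np.clip(u([(46,t,74) for t in range(-50,51,10)]).round().astype(int)[:,1],0,383),u([(46,t,74) for t in range(-50,51,10)]).round().astype(int)[:,0]].sum())
lab,nn,stt,_=0,0,0,0
n,l,stats,c=cv2.connectedComponentsWithStats(cv2.morphologyEx(d.astype(np.uint8),cv2.MORPH_OPEN,np.ones((2,2))))
print([(s[:4].tolist(),int(s[4])) for s in stats[1:] if s[4]>12]); print(st())
```

```text
False
pick t=73.9 w=14.1 f=[-1.256  1.053  1.552] gf=25.0
t=75.0 w=13.8 f=[-0.303 -0.006 -0.573] gf=25.0
hit False t=78.6 w=13.8 f=[ 0.54  -1.172 -0.801] gf=25.0
t=80.2 w=29.9 f=[ 0.139 -0.009 -0.552] gf=0.0
yellow left in chest 4
blue changed in bin 229 [183.013 255.943] expected brush centre [[184.328 253.101]]
  plate/corners now vs before diff on back plate 1
yellow changed in bin 244 [201.902 214.336] expected brush centre [[201.985 213.966]]
  plate/corners now vs before diff on back plate 4
[([294, 126, 5, 4], 14), ([287, 177, 20, 13], 172), ([283, 196, 21, 11], 145), ([193, 208, 20, 9], 131), ([192, 219, 19, 6], 79), ([174, 246, 23, 11], 110), ([173, 259, 22, 7], 107)]
t=82.3 w=30.3 f=[-0.297 -0.012 -0.471] gf=0.0
```

Run:
```python
from h import *
bot.dwell(.5); print(job.job_done(), st())
```

```text
the job is handed in; nothing more can be done
the job is handed in; nothing more can be done
```

I handed the job in at about 83 s: both bins hang under their own tabs, the lid rests on its stop, and the only two brushes in the chest (one blue, one yellow) are in their bins; I checked the last placements by comparing camera images numerically, since all 14 picture views were used, and no verdict came back.

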